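Set the spring punch on the scribed cross

ROBOT

A 7-joint arm with a two-finger parallel gripper is mounted at the origin on the work surface. World frame = base frame: x ahead of the robot, y to its left, z up, the work surface at z = 0. Lengths are in m, angles in degrees, forces in N, time in s.
With the tool pointing down it reaches from about 0.425 to 0.875 m from the base axis. Payload 4.7 kg.
Tool frame: the origin (TCP) lies between the finger pads; the fingertips stand 19 mm ahead of it and the grasp point (between the pads) is the TCP; x points along the fingers, z is the direction in which the jaws open and shut, and the axes are right-handed (so a half turn about x gives the same grasp; the last joint's range is limited). The gripper opens to 87 mm and grips with 3 to 60 N. Pads are 19 mm wide; open, the fingers measure 117 mm over their backs; the gripper's body (75 mm by 190 mm) begins 51 mm behind the grasp point.
Start: joints at [0.808, 18.392, -4.016, 83.108, 1.295, 78.541, -3.26], TCP at [0.65, -0, 0.242] pointing down, gripper open.
Joint ranges: [-163.93, 163.93], [-17.29, 119.83], [-79.2, 71.16], [3.27, 140.29], [-89.18, 269.18], [5.43, 117.66], [-154.24, 154.24]. Speed limits (degrees/s): [147.25, 147.25, 180, 180, 180, 180, 180].

INTERFACE

Orientations are given as [roll, pitch, yaw] about the fixed x, y, z axes, in that order (R = Rz(yaw) Ry(pitch) Rx(roll)).
In Python, from cell import monitor, read_camera, camera_model, env, regions_of gives the robot as it stands. The module is installed in compiled form; this text tells all that it offers.
- The arm moves only by the tool step_arm, never from a script. Its argument "deltas" is a list of rows, each a list of 5 numbers: the gripper's target within -1 to 1 (fully open at 1, half-way at 0, shut at -1), then the shift along the tool's x, y, z in m, then the turn about the tool's x in degrees. A call has 1 to 12 rows; each row is the pose to reach, as a shift and turn from the pose commanded when the call began, along the tool's axes at that moment; what a row does not reach only later rows make up. A row lasts 1/8 s, in which the tool goes at most 62.5 mm and 10.7 degrees, less where a joint would pass 70% of its speed; a pose out of reach is approached as far as the arm can. A call with a gripper value outside its range is refused whole. The fingers move at their own pace and stop on an object; "newtons" is the grip in N (left out, the last holds). Time passes only in rows, so rows that repeat a pose let the fingers close. It gives the time, the measured TCP pose, the force and the opening at its end, in the units of the state.
- monitor.get_obs(): the state, without advancing time (a new reading comes with each control period).
- read_camera(name): name is "scene" or "side" or "wrist"; returns (picture, depth): 480x640x3 uint8, red, green, blue; 480x640 float32, m along the optical axis (not along the pixel's ray), 0 where there is no reading.
- camera_model(name): a dict with "fx", "fy", "cx", "cy" (pixels), "xyz" and "attitude" of the camera in the world. Camera axes: x right, y down, z forward; pixel columns grow to the right and rows downward; lengths in m; the calibration is good to about 2 mm. The wrist camera is an equidistant fisheye: a pixel r from the principal point sees the ray r / f radians off the axis. A picture is of the moment at which its call begins: read the wrist's pose just before it. camera_model takes no time and is no camera call; for the wrist camera it gives the pose at the moment of the call.
- env.sign_off(): hands the job in, once; it reports no verdict.
Trained networks look in the newest picture that a camera, given by its name, has taken for a name from the list of things; names that differ only in an ending like _2 or _b are one class to them, and where a whole thing is asked for, a point or a joint stands for the part that bears it (a point fixed in the world has none). Each returns a list of dicts, best first, with "p" (0 to 1); they miss things now and then, are a little off and sometimes report something else, mostly with a low value. They report only what shows in the picture. A call takes as long as a camera call. They do not tell look-alikes from the thing itself.
- regions_of(camera, thing): "pixels" (480x640 bool, what is visible of it) and "pixel" ([column, row] in pixels, amid what is visible of it).
The state is a dict: "time_s": time; "qpos": joint angles; "joint_velocities": joint speeds; "effort": joint torques, N m; "tool_pos": TCP position; "tool_rot": TCP orientation; "force": force on the tool from outside, world axes, zero at the start; "wrist_torque": the same for the moment, N m; "grip_width": finger opening in m.
Only numpy, scipy, OpenCV 4.12 (cv2) and the standard library are available. Lean on these libraries where they do the work, as an engineer would, in place of code of your own. Each camera call takes 0.05 s, during which the arm holds its last target. There are 200 camera calls.

TASK

Take the spring punch (round, with a narrow cap and a sprung nose) out of the tool block and set its tip on the scribed cross on the copper sheet, not on the ring, square to the sloping copper. Press gently until the nose is about half way in, never so far that the punch snaps off, and finish there, the gripper still holding the punch pressed on the cross. Leave the other two punches and the bowl as they are.

Things in the scene. Friction and masses are not known exactly. Their poses are not given: they have to be found in the camera images.
- punch: Spring punch, steel, about 0.15 kg, standing nose down in any of the block's three wells. Round barrel 16 mm across, 85 mm long, then a narrower dark cap 11 mm across, 15 mm long. Origin: centre of the barrel's lower end face (the shoulder), z towards the cap. In the block the origin is 32 mm above the bench, the barrel shows from 62 to 117 mm, the cap ends at 132 mm. Draw it straight up.
- tip (a point): Tip of the punch's sprung nose, a dark pin 6 mm across with a rounded end (radius 2.5 mm), 28 mm below the shoulder along the punch's axis when fully out. z axis towards the cap. In the block it hangs free, 4 mm above the bench.
- nose (a joint): How far the nose is pushed into the barrel, m: 0 fully out, 0.014 the stop. A spring pushes it out: about 1.8 N to start it, 0.6 N more per mm. Past 12 mm (about 9 N) the punch snaps off; half way is 6 mm (about 5.4 N).
- rack: Tool block of dark wood, 60 x 190 x 62 mm high, fixed. Origin: centre of its underside on the bench; y along its length. Three wells in a row at y = -60, 0 and +60 mm, 18 mm across for the upper 30 mm, 10 mm across below, so that the tools' shoulders sit on a step 32 mm above the bench.
- work: Fixed sloping wooden rest, 150 x 170 mm, copper sheet 120 x 140 x 3 mm pinned on it. Origin: centre of its underside, x level towards its high side, z up. The sheet slopes 0.35 rad (20 degrees), lower towards -x; its upper face's centre is 62 mm above the bench. A lip along the low edge stands 5 mm over the copper. Two marks: the cross, and a ring 14 mm across 34 mm down the slope from the sheet's centre.
- mark (a point): The crossing of the scribed cross (dark lines, 32 mm long, 2.4 mm wide) on the upper face of the copper, 16 mm up the slope from the line through the sheet's centre, and anywhere up to 40 mm to either side of it. z axis square to the copper, pointing out of it; x axis up the slope, y level.
- broad_punch: Another punch in the tool block, plain round steel 16 mm across with a broad domed head 28 mm across, its top 90 mm above its origin. Origin: centre of the shank's lower end face, 32 mm above the bench. Bystander.
- square_punch: Another punch in the tool block, steel, the part above the block 15 mm square, its top 88 mm above its origin. Origin: centre of the shank's lower end face, 32 mm above the bench. Bystander.
- bowl: Small copper bowl, 124 mm across, 42 mm high, on the bench beyond the work. Origin: centre of its underside. Bystander.
There are look-alikes about, which are no part of the job. There is more than one size of the work; the job needs the larger.

How it is judged:
By the outcome, as a careful person would: the job done as asked, in the order asked, and still so for the second after the job is handed in, while the arm keeps its last pose, push and grip.
It also fails if it takes over 40 s, if anything falls off the work surface, if the arm or the gripper's body presses on something with over 40 N, if the wrist force passes 120 N, or if a joint passes its speed limit or range.

## Working session

There is one attempt and no reset: what is moved stays moved. The work goes in short steps, Python scripts to look and compute and a tool call to move; the robot and the scene stay as the last step left them, time stands still between calls to the robot, and variables do not carry over. Pictures are saved under pics/ and viewed, about 8 in all and at most 12, crops included, and the job is handed in when it is done.

Besides the shell and the picture viewer there is one more tool, called after "Call:" by a JSON object that holds its "op" and its "data", one argument or row to a line. step_arm: Moves the arm, as the interface text tells. Its arguments: {"type":"object","properties":{"deltas":{"type":"array"},"newtons":{"type":"number"}},"required":["deltas"]}

```bash
mkdir -p pics
cat > h.py <<'E'
import numpy as np, cv2
from cell import monitor, read_camera, camera_model, env, regions_of
from scipy.spatial.transform import Rotation as R
def rot(a): return R.from_euler('xyz',a,degrees=True).as_matrix()
def snap(n,f=None):
    m=camera_model(n); p,d=read_camera(n)
    if f: cv2.imwrite('pics/'+f,p[:,:,::-1])
    return m,p,d
def cloud(m,d):
    v,u=np.mgrid[0:480,0:640]
    P=np.stack([(u-m['cx'])/m['fx']*d,(v-m['cy'])/m['fy']*d,d],-1)
    return P@rot(m['attitude']).T+np.array(m['xyz'])
E
python3 - <<'E'
from h import *
a=[]
for n in('scene','side'):
    m,p,d=snap(n); print(n,m); a.append(p)
    np.savez(n,p=p,d=d)
    for t in('punch','rack','work','broad_punch','square_punch','bowl'):
        for r in regions_of(n,t):
            P=cloud(m,d)[r['pixels']&(d>0)]
            print(t,round(r['p'],2),r['pixel'],P.mean(0).round(3),P.min(0).round(3),P.max(0).round(3))
    cv2.imwrite(f'pics/{n}1.png',p[:,:,::-1])
print(monitor.get_obs())
E
```

```text
scene {'fx': 542.0348866365604, 'fy': 542.0348866365604, 'cx': 318.8165718600185, 'cy': 239.973699851649, 'xyz': array([0.89922255, 0.45136259, 0.97416857]), 'attitude': array([-1.46318680e+02,  2.56549153e-02,  1.47966467e+02])}
punch 0.46 [456.0, 305.1] [0.456 0.204 0.104] [0.445 0.195 0.061] [0.461 0.211 0.136]
rack 0.91 [420.9, 301.0] [0.479 0.154 0.051] [ 0.386  0.026 -0.003] [0.524 0.244 0.115]
work 0.68 [296.6, 214.1] [ 0.576 -0.153  0.064] [ 0.478 -0.365 -0.001] [0.707 0.037 0.397]
work 0.56 [255.7, 127.9] [ 0.529 -0.427  0.048] [ 0.468 -0.508 -0.001] [ 0.685 -0.014  0.482]
broad_punch 0.79 [403.8, 260.0] [0.484 0.086 0.101] [ 0.41   0.019 -0.003] [0.499 0.101 0.124]
square_punch 0.62 [429.4, 286.0] [0.469 0.145 0.096] [ 0.398  0.091 -0.002] [0.478 0.153 0.126]
bowl 0.86 [270.8, 317.5] [0.737 0.012 0.02 ] [ 0.679 -0.04  -0.001] [0.801 0.082 0.048]
side {'fx': 484.3079758033108, 'fy': 484.3079758033108, 'cx': 316.8203078406262, 'cy': 239.33580706529247, 'xyz': array([0.48882057, 0.52602298, 0.63447858]), 'attitude': array([-132.76440532,   -0.39067811, -168.47601005])}
punch 0
[... 623 characters left out ...]
 0.044]
{'time_s': 0.7, 'qpos': array([ 0.8089932 , 18.38978859, -4.01694883, 83.1077772 ,  1.2942328 ,
       78.53990076, -3.25945894]), 'joint_velocities': array([-0.04056659,  0.04875375,  0.00719289,  0.06989871, -0.02456677,
       -0.0509003 ,  0.0964046 ]), 'effort': array([ 1.70516955e-04, -4.90949786e+01, -4.02742932e-01, -3.12697327e+01,
       -6.36911555e-02,  3.34906869e-02, -6.02837758e-05]), 'tool_pos': array([ 6.50023229e-01, -2.71376452e-05,  2.41608874e-01]), 'tool_rot': array([-12.54485452,  89.99218777, -12.54385245]), 'force': array([ 0.6587588 , -0.09447557, -0.34330118]), 'wrist_torque': array([ 0.09411339, -0.03382867, -0.01670167]), 'grip_width': 0.0870997249713208}
```

View pics/scene1.png

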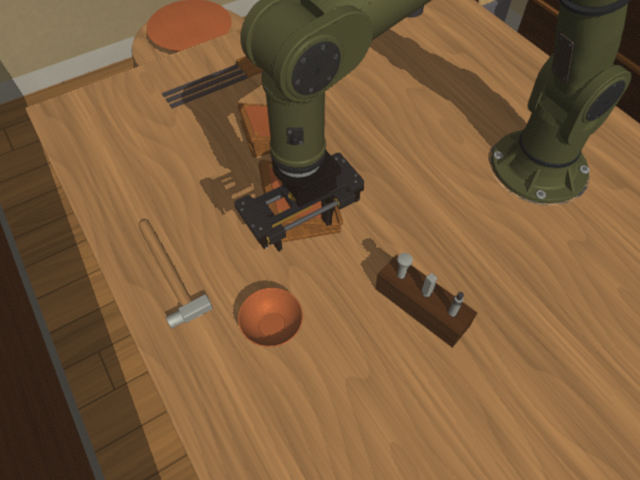

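View pics/side1.png

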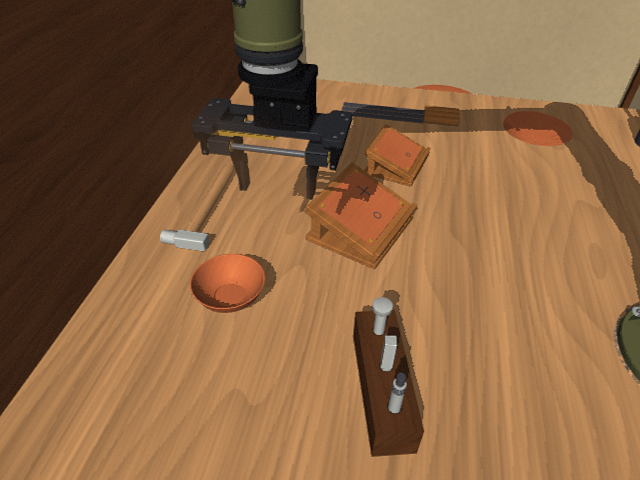

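Side view: punch (dark cap) at the near end of the block (~397,392), the larger work with the cross at (364,190) and the ring at (378,215). The smaller look-alike work is behind. The tool stays vertical, so I'll tilt the punch by pivoting it in the jaws against a well's rim.

```bash
cat > m1.py <<'E'
from h import *
from scipy.optimize import least_squares
for n in('scene','side'):
    z=np.load(n+'.npz'); p,d=z['p'],z['d']; m=camera_model(n); C=cloud(m,d)
    # punch barrel circle
    Q=C[(np.hypot(C[...,0]-.452,C[...,1]-.206)<.022)&(C[...,2]>.068)&(C[...,2]<.113)]
    f=lambda s:np.hypot(Q[:,0]-s[0],Q[:,1]-s[1])-.008
    s=least_squares(f,[.452,.206],loss='soft_l1',f_scale=.001); print(n,'barrel',s.x.round(4),len(Q),np.abs(s.fun).mean())
    T=(np.abs(C[...,2]-.062)<.003)&(C[...,0]<.55)&(C[...,0]>.38)&(C[...,1]>.02)&(C[...,1]<.3)
    k=cv2.minAreaRect(C[T][:,:2].astype(np.float32)*1000); print('rack',k,np.round(cv2.boxPoints(k)))
    # plane copper
    hsv=cv2.cvtColor(p,cv2.COLOR_RGB2HSV)
    M=(C[...,0]>.44)&(C[...,0]<.66)&(C[...,1]>-.28)&(C[...,1]<-.06)&(C[...,2]>.02)&(C[...,2]<.11)
    W=C[M]
    if n=='side':
        best=None;rng=np.random.default_rng(0)
        for i in range(500):
            a,b,c=W[rng.integers(0,len(W),3)]; nn=np.cross(b-a,c-a);l=np.linalg.norm(nn)
            if l<1e-6: continue
            nn/=l; I=np.abs((W-a)@nn)<.002
            if abs(abs(nn[2])-np.cos(.35))<.05 and (best is None or I.sum()>best.sum()):best=I
        I=W[best];c=I.mean(0);nn=np.linalg.svd(I-c,full_matrices=False)[2][2];nn*=np.sign(nn[2])
        print('plane',c,nn,'slope',np.degrees(np.arccos(nn[2])),'up dir yaw',np.degrees(np.arctan2(-nn[1],-nn[0])),len(I))
        o=np.array(m['xyz']);A=rot(m['attitude'])
        for px in((364,190),(378,215)):
            r=A@np.array([(px[0]-m['cx'])/m['fx'],(px[1]-m['cy'])/m['fy'],1]);print(px,o+r*((c-o)@nn)/(r@nn))
        cv2.imwrite('pics/crop.png',cv2.resize(p[150:280,290:430,::-1],None,fx=5,fy=5,interpolation=2)[:600,:800])
E
python3 m1.py
```

```text
scene barrel [0.4514 0.202 ] 107 0.0005930712811207991
rack ((467.6768493652344, 144.16441345214844), (63.87834167480469, 190.21047973632812), 15.72618579864502) [[411. 227.]
 [463.  44.]
 [524.  61.]
 [473. 244.]]
side barrel [0.4506 0.2038] 249 0.0003726838058906459
rack ((466.7339782714844, 146.4924774169922), (60.789405822753906, 191.90286254882812), 15.747884750366211) [[411. 231.]
 [464.  46.]
 [522.  62.]
 [470. 247.]]
plane [ 0.54842384 -0.18506864  0.06122605] [-0.31448064  0.12924239  0.94042455] slope 19.877023591086108 up dir yaw -22.34123620188737 3438
(364, 190) [ 0.54616905 -0.23307587  0.06706967]
(378, 215) [ 0.51202776 -0.18509136  0.04905822]
```

View pics/crop.png

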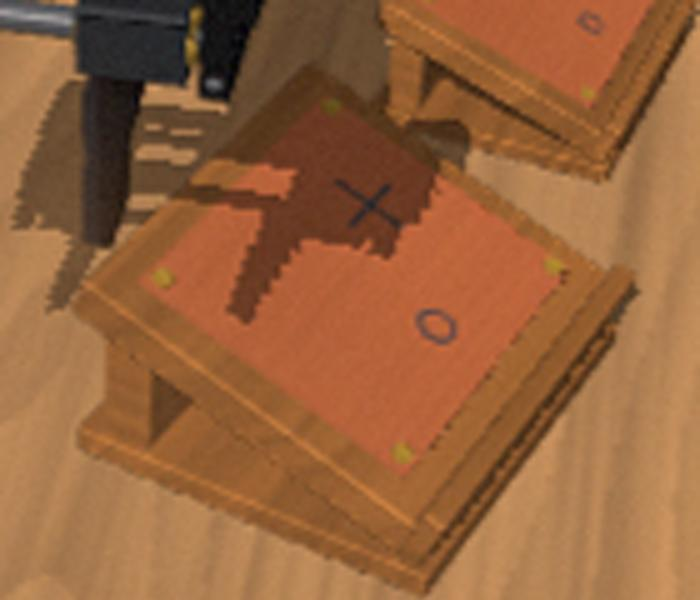

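Call:
{"op": "step_arm", "data": {
  "deltas": [
    [1,0.01,0.2035,-0.199,-15.8],
    [1,0.01,0.2035,-0.199,-15.8],
    [1,0.01,0.2035,-0.199,-15.8],
    [1,0.01,0.2035,-0.199,-15.8],
    [1,0.01,0.2035,-0.199,-15.8],
    [1,0.01,0.2035,-0.199,-15.8],
    [1,0.01,0.2035,-0.199,-15.8],
    [1,0.01,0.2035,-0.199,-15.8]
  ]
}}

```text
time_s: 1.7
tool_pos: [0.452, 0.2022, 0.2315]
tool_rot: [-63.6, 90.0, -47.9]
force: [-0.2, -0.6, 0.3]
grip_width: 0.0869
```

```bash
python3 - <<'E'
from h import *
o=monitor.get_obs();print(o['time_s'],o['tool_pos'],rot(o['tool_rot']).round(3).tolist(),o['grip_width'])
m,p,d=snap('wrist','w1.png');print(m); 
m,p,d=snap('side');np.savez('side',p=p,d=d)
E
sed -i "s/(364,190)/(364,190.7)/" m1.py; python3 m1.py
```

```text
1.7 [0.45198112 0.20223149 0.23154325] [[0.0, -0.27, 0.963], [-0.0, 0.963, 0.27], [-1.0, -0.0, 0.0]] 0.08691637268580171
{'fx': 371.64829954431775, 'fy': 371.64829954431775, 'cx': 322.95463397898607, 'cy': 230.7873846554725, 'xyz': array([0.42985268, 0.2780929 , 0.37508901]), 'attitude': array([1.63288868e+02, 7.76048731e-03, 1.56787719e+01])}
scene barrel [0.4514 0.202 ] 107 0.0005930712811207991
rack ((467.6768493652344, 144.16441345214844), (63.87834167480469, 190.21047973632812), 15.72618579864502) [[411. 227.]
 [463.  44.]
 [524.  61.]
 [473. 244.]]
side barrel [0.4506 0.2039] 251 0.0003451983134821058
rack ((466.4050598144531, 147.98011779785156), (60.4866943359375, 189.26007080078125), 15.69711971282959) [[412. 231.]
 [463.  49.]
 [521.  65.]
 [470. 247.]]
plane [ 0.55072091 -0.18713457  0.06240042] [-0.31301909  0.12229526  0.94184018] slope 19.637077538031015 up dir yaw -21.34038086118063 3291
(364, 190.7) [ 0.54592804 -0.23150965  0.0665695 ]
(378, 215) [ 0.51202041 -0.18486594  0.0492438 ]
```

View pics/w1.png

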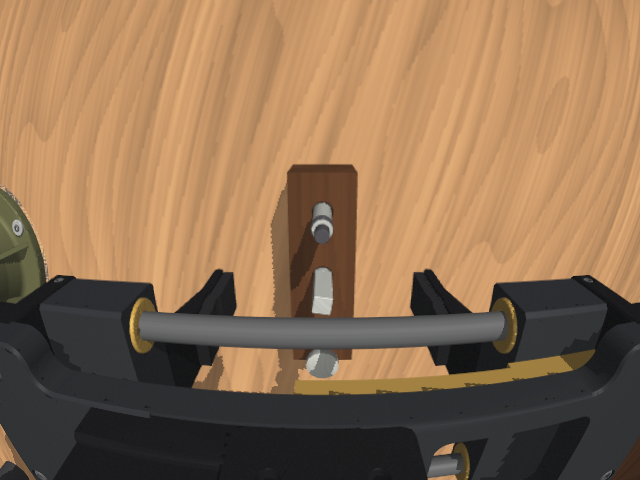

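View pics/crop.png

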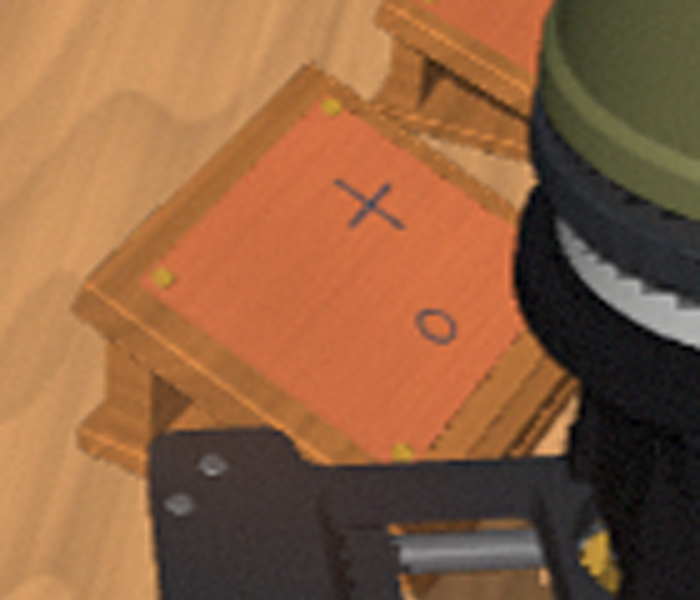

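Wrist view: the dark-capped punch is at (322,233), centred between the fingers. The side crop shows the cross clear of shadow at side pixel (364,191).

Call:
{"op": "step_arm", "data": {
  "deltas": [
    [1,0.05,0.001,0,0],
    [1,0.1,0.001,0,0],
    [1,0.1365,0.001,0,0],
    [1,0.1365,0.001,0,0],
    [0,0.1365,0.001,0,0],
    [-1,0.1365,0.001,0,0],
    [-1,0.1365,0.001,0,0],
    [-1,0.1365,0.001,0,0],
    [-1,0.1365,0.001,0,0],
    [-1,0.1365,0.001,0,0]
  ],
  "newtons": 12
}}

```text
time_s: 3.05
tool_pos: [0.4507, 0.2044, 0.0951]
tool_rot: [-40.3, 90.0, -24.4]
force: [-0.1, 0.1, 0.1]
grip_width: 0.0349
```

Call:
{"op": "step_arm", "data": {
  "deltas": [
    [-1,0,0,0,0],
    [-1,0,0,0,0],
    [-1,0,0,0,0],
    [-1,0,0,0,0],
    [-1,0,0,0,0],
    [-1,0,0,0,0]
  ]
}}

```text
time_s: 3.8
tool_pos: [0.4507, 0.2044, 0.095]
tool_rot: [-150.7, 90.0, -134.9]
force: [-0.2, -0.1, 0.8]
grip_width: 0.0157
```

Call:
{"op": "step_arm", "data": {
  "deltas": [
    [-1,-0.015,0,0,0],
    [-1,-0.03,0,0,0],
    [-1,-0.043,0,0,0],
    [-1,-0.043,0,0,0],
    [-1,-0.043,0.004,0,0],
    [-1,-0.043,0.008,0,0],
    [-1,-0.043,0.012,0,0],
    [-1,-0.043,0.016,0,0],
    [-1,-0.043,0.02,0,0]
  ],
  "newtons": 10
}}

```text
time_s: 4.92
tool_pos: [0.445, 0.2236, 0.1376]
tool_rot: [-150.5, 89.9, -134.7]
force: [1.1, -1.1, -3.0]
grip_width: 0.0155
```

Run:
```python
from h import *
o=monitor.get_obs();print(o['tool_pos'],o['force'],o['grip_width'])
m,p,d=snap('side');cv2.imwrite('pics/s2.png',cv2.resize(p[200:480,260:560,::-1],None,fx=2,fy=2))
```

```text
[0.44502726 0.22358356 0.13764478] [ 1.14451389 -1.08850402 -3.0040012 ] 0.015511269581912226
```

View pics/s2.png

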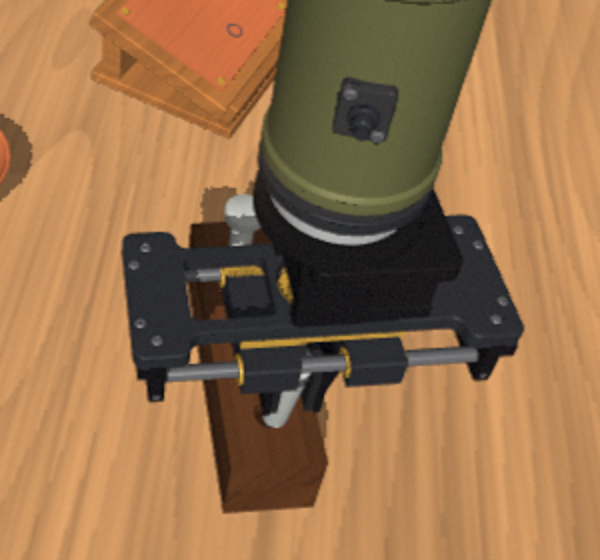

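The punch is still in the jaws and leaning as intended against the rim. I'll continue the pivot.

Call:
{"op": "step_arm", "data": {
  "deltas": [
    [-1,0,0.004,0,0],
    [-1,0,0.008,0,0],
    [-1,0,0.011,0,0],
    [-1,0,0.014,0,0],
    [-1,0,0.014,0,0]
  ]
}}

```text
time_s: 5.6
tool_pos: [0.4414, 0.2377, 0.1382]
tool_rot: [51.3, 90.0, 67.2]
force: [0.5, -0.8, -1.6]
grip_width: 0.0157
```

```bash
cat > tilt.py <<'E'
from h import *
import sys
o=monitor.get_obs();T=np.array(o['tool_pos']);A=rot(o['tool_rot']);print(o['time_s'],T,o['force'],o['grip_width'])
for n in('side','scene'):
    m,p,d=snap(n,sys.argv[1]+n+'.png'); L=(cloud(m,d)-T)@A
    for r in regions_of(n,'punch'):
        P=L[r['pixels']&(d>0)]; P=P[np.linalg.norm(P,axis=1)<.13]
        if len(P)<20: continue
        c,dv=np.median(P,0),np.linalg.svd(P-P.mean(0),full_matrices=False)[2][0]
        print(n,round(r['p'],2),len(P),'c(tool)',c.round(4),'range',P.min(0).round(3),P.max(0).round(3),'tilt',np.degrees(np.arctan(dv[1]/dv[0])))
E
python3 tilt.py a
```

```text
5.6 [0.44142898 0.23766162 0.13821903] [ 0.47695893 -0.80177553 -1.60142857] 0.015684859741180543
side 0.39 51 c(tool) [-0.0169  0.0125 -0.0005] range [-0.033 -0.008 -0.007] [0.043 0.018 0.004] tilt -18.06207303277226
```

Call:
{"op": "step_arm", "data": {
  "deltas": [
    [-1,-0.01,0.0,0,0],
    [-1,-0.06,0.0,0,0],
    [-1,-0.12,0,0,0],
    [-1,-0.12,0,0,0]
  ],
  "newtons": 35
}}

```text
time_s: 6.3
tool_pos: [0.444, 0.2393, 0.2643]
tool_rot: [12.2, 89.3, 28.0]
force: [1.4, -0.1, -1.5]
grip_width: 0.0152
```

```bash
python3 tilt.py b; python3 -c "
import cv2,numpy as np
a=cv2.imread('pics/bside.png')[100:480,200:560];cv2.imwrite('pics/b.png',cv2.resize(a,None,fx=1.5,fy=1.5))"
```

```text
6.3 [0.44402832 0.23928439 0.26432915] [ 1.37721623 -0.05684614 -1.45737109] 0.015168149373039447
side 0.92 318 c(tool) [-0.0117  0.0107  0.0012] range [-0.064 -0.03  -0.007] [0.082 0.038 0.014] tilt -20.719699970317556
```

View pics/b.png

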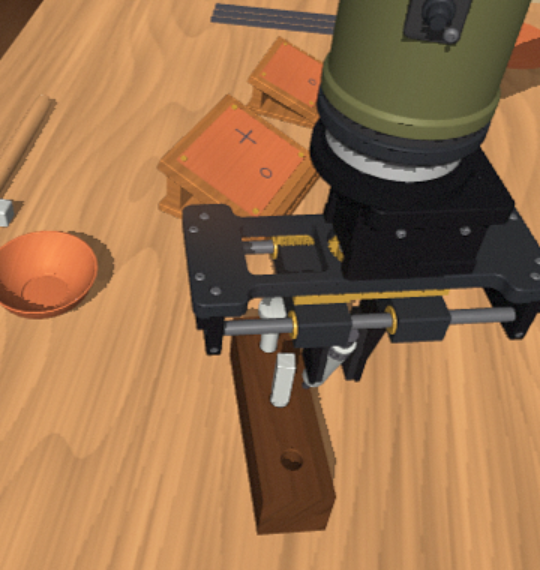

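The punch is out and leaning about 20° in the grip; the neighbours are undisturbed. I'll carry it to the copper.

Call:
{"op": "step_arm", "data": {
  "deltas": [
    [-1,0,-0.05,-0.007,-6],
    [-1,0,-0.1,-0.014,-12],
    [-1,0,-0.15,-0.021,-18],
    [-1,0,-0.2,-0.028,-24],
    [-1,0,-0.25,-0.035,-30],
    [-1,0,-0.3,-0.042,-36],
    [-1,0.01,-0.35,-0.049,-42],
    [-1,0.02,-0.4,-0.056,-48],
    [-1,0.04,-0.44,-0.061,-52.4],
    [-1,0.05,-0.453,-0.063,-52.4],
    [-1,0.05,-0.453,-0.063,-52.4],
    [-1,0.05,-0.453,-0.063,-52.4]
  ]
}}

```text
time_s: 8.0
tool_pos: [0.5046, -0.2139, 0.2081]
tool_rot: [25.9, 89.9, 94.2]
force: [0.6, -0.0, -0.9]
grip_width: 0.0155
```

```bash
python3 tilt.py c
python3 - <<'E'
from h import *
m,p,d=snap('wrist','w2.png');o=monitor.get_obs();print(m,rot(o['tool_rot']).round(3).tolist())
a=cv2.imread('pics/cside.png')[60:300,220:480];b=cv2.imread('pics/w2.png')[150:450,150:500]
a=cv2.resize(a,(433,400));b=cv2.resize(b,(350,300));c=np.zeros((400,783,3),np.uint8);c[:,:433]=a;c[:300,433:]=b
cv2.imwrite('pics/c.png',c)
E
```

```text
8.0 [ 0.50458823 -0.21392546  0.20807793] [ 0.56066428 -0.00316787 -0.86879348] 0.015453640611817348
side 0.81 187 c(tool) [ 0.0369 -0.0121  0.0064] range [-0.032 -0.028 -0.013] [0.077 0.015 0.01 ] tilt -22.399552425045815
scene 0.52 54 c(tool) [ 0.0461 -0.0234  0.0048] range [ 0.033 -0.03  -0.001] [ 0.07  -0.015  0.008] tilt -19.525142645382306
{'fx': 371.64829954431775, 'fy': 371.64829954431775, 'cx': 322.95463397898607, 'cy': 230.7873846554725, 'xyz': array([ 0.43042199, -0.18570843,  0.35229222]), 'attitude': array([1.63251958e+02, 3.94234011e-03, 6.83288006e+01])} [[0.001, -0.929, 0.37], [-0.0, 0.37, 0.929], [-1.0, -0.001, 0.0]]
```

View pics/c.png

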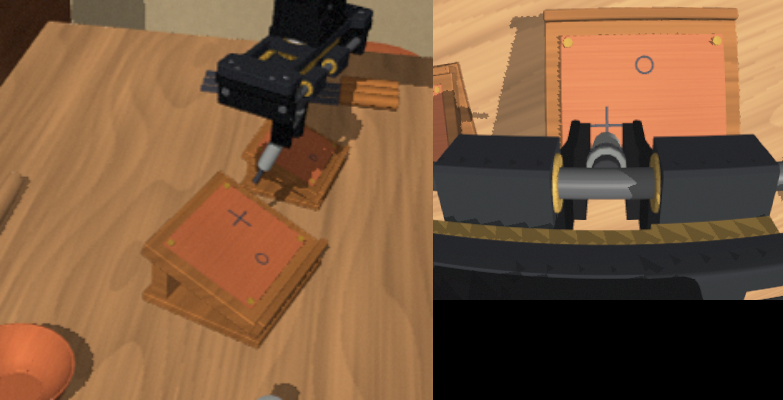

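The side view shows the punch hanging with its lean matching the slope. The wrist view shows the cross at about (323,275), straight ahead of the tool, with the sheet square to the tool.

```bash
cat > fit.py <<'E'
from h import *
from scipy.optimize import least_squares
def fit():
    out=[]
    o=monitor.get_obs();T=np.array(o['tool_pos']);A=rot(o['tool_rot'])
    for n in('side','scene'):
        m,p,d=snap(n); L=(cloud(m,d)-T)@A
        rs=regions_of(n,'punch')
        Q=[L[cv2.erode(r['pixels'].astype(np.uint8),np.ones((2,2)))>0] for r in rs]
        Q=np.vstack([q for q in Q if len(q)] ) if Q else np.zeros((0,3))
        Q=Q[(Q[:,0]>.022)&(Q[:,0]<.056)&(np.abs(Q[:,1])<.05)&(np.abs(Q[:,2])<.02)]
        if len(Q)<20: print(n,'few',len(Q)); continue
        def f(s):
            u=np.array([-np.cos(s[2]),np.sin(s[2]),s[3]]);u/=np.linalg.norm(u)
            c=Q-np.array([0,s[0],s[1]]);return np.linalg.norm(np.cross(c,u),axis=1)-.008
        s=least_squares(f,[0,0,.35,0],loss='soft_l1',f_scale=.001)
        print(n,len(Q),'y0,z0 mm',(s.x[:2]*1e3).round(1),'tilt,twist deg',np.degrees(s.x[2:]).round(2),'res',np.abs(s.fun).mean())
        g=lambda t:f([t[0],t[1],t[2],0]); s=least_squares(g,[0,0,.35],loss='soft_l1',f_scale=.001);print('  no twist',(s.x[:2]*1e3).round(1),np.degrees(s.x[2]).round(2))
E
python3 - <<'E'
from fit import *
fit()
m,p,d=snap('wrist')
g=cv2.cvtColor(p,cv2.COLOR_RGB2GRAY); print(g[255:290,305:342:2])
n=np.array([-.3176,.127,.9397]);c=np.array([.5495,-.186,.0618])
A=rot(m['attitude']);o=np.array(m['xyz'])
for px in((323,275),(361,214)):
    v=np.array([px[0]-m['cx'],px[1]-m['cy']]);r=np.hypot(*v);t=r/m['fx'];ray=A@np.array([*(v/r*np.sin(t)),np.cos(t)])
    print(px,o+ray*((c-o)@n)/(ray@n))
E
```

```text
side 82 y0,z0 mm [-0.2  0.3] tilt,twist deg [20.57  0.33] res 0.0007942203905855894
  no twist [ 0. -0.] 20.81
scene 49 y0,z0 mm [-3.6 -1.8] tilt,twist deg [19.08  0.58] res 0.0010038693835329768
  no twist [-3.7 -2.3] 18.91
[[166 166 167 167 167 167 166 167 168 167 167 167 167 167 167 166 167 166
  166]
 [165 165 165 165 166 166 165 166 166 159 155 166 165 166 166 165 166 165
  164]
 [166 164 165 165 165 165 165 165 166 139 113 165 165 165 165 166 166 166
  165]
 [167 167 168 168 168 168 168 168 169 142 114 169 168 168 168 169 168 166
  167]
 [167 167 166 166 166 167 166 167 166 140 113 165 165 164 163 163 163 163
  163]
 [162 161 162 162 162 162 162 162 162 142 108 161 161 161 160 160 160 161
  158]
 [159 161 161 163 163 162 162 162 163 143 106 163 163 163 163 163 163 163
  162]
 [162 164 164 164 164 164 165 165 164 144 106 164 164 163 164 164 164 164
  164]
 [165 165 165 166 166 165 166 166 164 146 106 165 165 166 164 164 165 164
  164]
 [164 164 165 165 165 165 166 165 165 146 106 166 166 167 166 166 166 166
  167]
 [165 165 166 166 166 167 167 166 166 147 106 167 168 168 168 168
[... 1358 characters left out ...]
149 164 164 165 164 164 103
   32]
 [ 31 109 165 166 166 166 120  88  86  85  87 102 137 164 164 164 163 102
   31]
 [ 32 109 166 166 166 146  93  85  84  84  88  97 114 142 165 164 164 103
   30]
 [ 30 108 163 164 146 106  85  85  85  85  88  97 109 125 163 163 163 102
   29]
 [ 30 108 164 163 116  85  85  85  85  85  86  91 110 121 158 164 164 102
   32]
 [ 32 108 165 162  96  85  86  85  85  84  84  85  99 121 146 165 165 102
   29]
 [ 31 108 165 157  87  85  85  85  85  85  85  85  86 110 137 165 166 103
   30]
 [ 28 108 166 141  84  85  84  84  85  85  84  85  85  85 126 160 166 102
   29]]
(323, 275) [ 0.54539151 -0.23263081  0.06671354]
(361, 214) [ 0.51262695 -0.18509771  0.04921569]
```

Call:
{"op": "step_arm", "data": {
  "deltas": [
    [-1,0.015,-0.01,-0.0013,0],
    [-1,0.03,-0.01,-0.0013,0],
    [-1,0.042,-0.01,-0.0013,0],
    [-1,0.0485,-0.01,-0.0013,0],
    [-1,0.0485,-0.01,-0.0013,0]
  ]
}}

```text
time_s: 9.12
tool_pos: [0.5126, -0.2206, 0.1589]
tool_rot: [95.1, 89.9, 163.3]
force: [-0.0, -0.3, -1.8]
grip_width: 0.0151
```

Run:
```python
from fit import *
fit(); o=monitor.get_obs();print(o['time_s'],o['tool_pos'],o['force'])
T=np.array(o['tool_pos']);A=rot(o['tool_rot']);k=np.radians(20.3)
tip=T+A@(.091*np.array([np.cos(k),-np.sin(k),0]));mk=np.array([.546,-.2318,.0667])
print('tip',tip,'mark in tool',(mk-T)@A)
out=[]
for n,(x,y) in (('side',(364,185)),('scene',(262,190))):
    m,p,d=snap(n);B=rot(m['attitude'])
    pr=lambda P:(lambda c:(c[0]/c[2]*m['fx']+m['cx'],c[1]/c[2]*m['fy']+m['cy']))(B.T@(P-np.array(m['xyz'])))
    print(n,'tip px',pr(tip),'mark',pr(mk))
    x,y=map(int,pr(mk)); out.append(cv2.resize(p[y-40:y+30,x-35:x+35,::-1],(400,400),interpolation=2))
cv2.imwrite('pics/d.png',np.hstack(out))
```

```text
side 83 y0,z0 mm [-1.2  3. ] tilt,twist deg [18.92  3.54] res 0.0006844618989565019
  no twist [0.2 0.2] 20.59
scene few 0
9.325 [ 0.51341739 -0.22094386  0.16025489] [-0.26712862  0.40101505 -1.90072229]
tip [ 0.54283809 -0.2327018   0.07494854] mark in tool [ 0.09360004 -0.03416123  0.00201069]
side tip px (np.float64(365.9890494988836), np.float64(187.05077073365635)) mark (np.float64(363.98744759079824), np.float64(190.55273499078316))
scene tip px (np.float64(290.9863769312639), np.float64(174.83933860841614)) mark (np.float64(290.10666186177235), np.float64(178.1776513216523))
```

View pics/d.png

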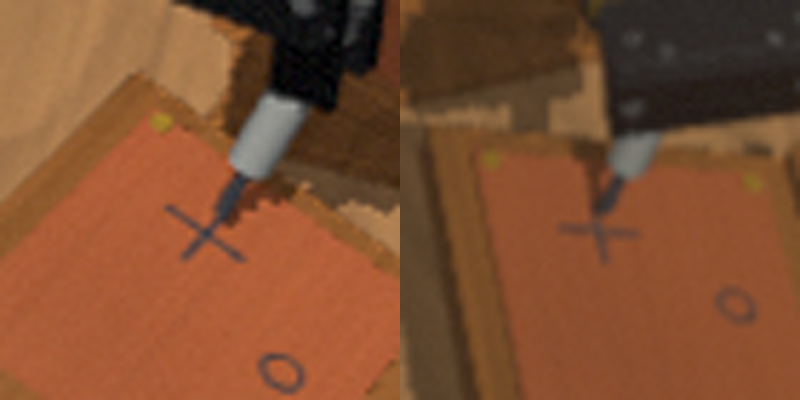

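Both views show the tip just short of the cross (side: tip (367,188.5), cross (364.4,190.6); scene: tip (290.5,175), cross (289.7,178)). I'll solve for the remaining offset.

Run:
```python
from h import *
o=monitor.get_obs();print(o['time_s'],o['tool_pos'],o['force'],rot(o['tool_rot']).round(3).tolist())
A=rot(o['tool_rot']);mk=np.array([.546,-.2318,.0667])
k=.35;a=A@np.array([-np.cos(k),np.sin(k),0]);u=A@np.array([-np.sin(k),-np.cos(k),0]);w=A[:,2]
J=[];r=[]
for n,dp in(('side',(2.8,-2.1)),('scene',(.8,-3.2))):
    m=camera_model(n);B=rot(m['attitude'])
    pr=lambda P:(lambda c:np.array([c[0]/c[2]*m['fx']+m['cx'],c[1]/c[2]*m['fy']+m['cy']]))(B.T@(P-np.array(m['xyz'])))
    J.append(np.stack([(pr(mk+.001*v)-pr(mk)) for v in(a,u,w)],1));r.append(dp)
J=np.vstack(J);r=np.hstack(r);s=np.linalg.lstsq(J,r,rcond=None);print('tip rel mark mm: normal,upslope,toolz',s[0],J.round(2).tolist(),J@s[0]-r)
```

```text
9.425 [ 0.51333607 -0.22092018  0.16014643] [ 0.90884263 -0.18919773 -1.982261  ] [[0.001, -0.928, 0.371], [-0.0, 0.371, 0.928], [-1.0, -0.001, 0.0]]
tip rel mark mm: normal,upslope,toolz [ 3.34733775 -1.68261646 -6.14903129] [[0.19, -0.41, -0.25], [-0.33, -0.31, 0.26], [0.14, -0.43, 0.07], [-0.3, -0.04, 0.35]] [ 0.08035863 -0.08138304 -0.03129141  0.12518993]
```

Call:
{"op": "step_arm", "data": {
  "deltas": [
    [-1,0.003,-0.001,0.002,0],
    [-1,0.0056,-0.0021,0.002,0],
    [-1,0.0056,-0.0021,0.002,0],
    [-1,0.0056,-0.0021,0.002,0]
  ]
}}

```text
time_s: 9.93
tool_pos: [0.5157, -0.2198, 0.1539]
tool_rot: [123.9, 90.0, -167.9]
force: [-0.6, 0.1, -1.8]
grip_width: 0.0155
```

Run:
```python
from fit import *
o=monitor.get_obs();print(o['time_s'],o['tool_pos'],o['force'],o['grip_width'])
T=np.array(o['tool_pos']);A=rot(o['tool_rot']);mk=np.array([.546,-.2318,.0667])
q=(mk-T)@A;print('mark in tool',q,'want y',-q[0]*np.tan(.354))
out=[]
for n,(x,y) in (('side',(364,190)),('scene',(290,178))):
    m,p,d=snap(n); out.append(cv2.resize(p[y-20:y+15,x-17:x+18,::-1],(400,400),interpolation=2))
m,p,d=snap('wrist');cv2.imwrite('pics/w3.png',p[:,:,::-1])
out=np.vstack([np.hstack(out),cv2.resize(p[225:325,223:423,::-1],(800,400))]);cv2.imwrite('pics/e.png',out[:600])
```

```text
9.925 [ 0.51567369 -0.21975501  0.15389474] [-0.63670616  0.14492868 -1.8388335 ] 0.015467304554348131
mark in tool [ 8.71909184e-02 -3.26408737e-02  8.59873255e-05] want y -0.032222984726364735
```

View pics/e.png

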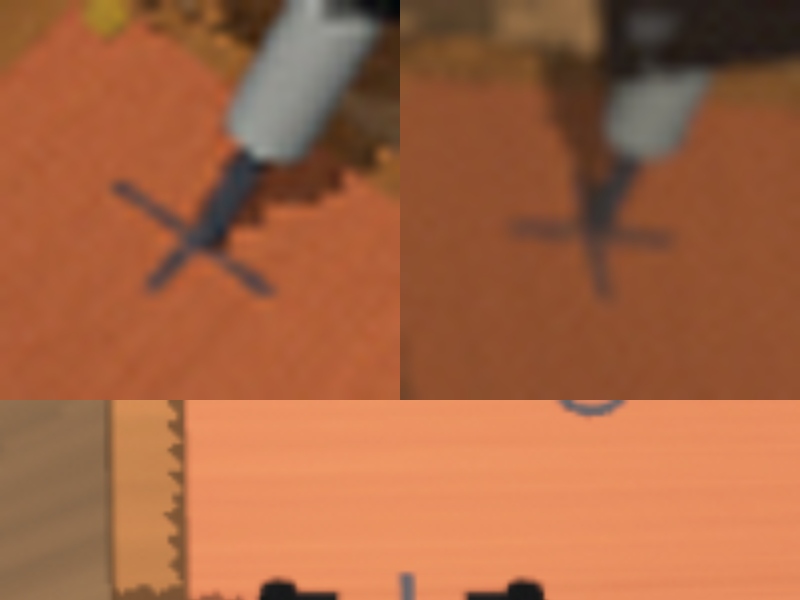

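Tip within about 1 mm of the cross in both views, perhaps slightly downslope. I'll trim 0.7 mm upslope and feel for contact.

Call:
{"op": "step_arm", "data": {
  "deltas": [
    [-1,0.0,-0.0007,0,0],
    [-1,0.001,-0.0011,0,0],
    [-1,0.002,-0.0015,0,0],
    [-1,0.003,-0.0018,0,0],
    [-1,0.004,-0.0022,0,0],
    [-1,0.004,-0.0022,0,0],
    [-1,0.004,-0.0022,0,0]
  ],
  "newtons": 45
}}

```text
time_s: 10.95
tool_pos: [0.5178, -0.2206, 0.1501]
tool_rot: [-84.8, 90.0, -16.6]
force: [-1.0, 0.4, 1.6]
grip_width: 0.0151
```

Run:
```python
from h import *
for i in range(4):
    o=monitor.get_obs();print(o['time_s'],o['tool_pos'].round(4),o['force'].round(2),o['grip_width']);snap('side')
```

```text
10.95 [ 0.5178 -0.2206  0.1501] [-0.99  0.43  1.6 ] 0.01508813906255298
11.0 [ 0.5179 -0.2206  0.1502] [-0.6  -0.25  1.97] 0.014849666680173762
11.05 [ 0.5179 -0.2206  0.1501] [-0.44  0.45  1.91] 0.014721250191736753
11.1 [ 0.5178 -0.2206  0.1501] [-1.65  0.5   1.98] 0.015315382675986639
```

Call:
{"op": "step_arm", "data": {
  "deltas": [
    [-1,0.001,-0.0003,0,0],
    [-1,0.0018,-0.0006,0,0],
    [-1,0.0025,-0.0009,0,0],
    [-1,0.0025,-0.0009,0,0],
    [-1,0.0025,-0.0009,0,0]
  ]
}}

```text
time_s: 11.78
tool_pos: [0.5187, -0.2209, 0.1476]
tool_rot: [-89.2, 90.0, -20.9]
force: [-0.7, 0.9, 2.4]
grip_width: 0.015
```

Run:
```python
from h import *
for i in range(8):
    o=monitor.get_obs();print(o['time_s'],o['tool_pos'].round(4),o['force'].round(2));m,p,d=snap('side')
y,x=190,364
a=[cv2.resize(p[y-30:y+15,x-17:x+28,::-1],(400,400),interpolation=2)]
m,p,d=snap('scene');y,x=178,290
a.append(cv2.resize(p[y-30:y+15,x-17:x+28,::-1],(400,400),interpolation=2))
cv2.imwrite('pics/f.png',np.hstack(a))
from fit import fit; fit()
```

```text
11.775 [ 0.5187 -0.2209  0.1476] [-0.73  0.88  2.44]
11.825 [ 0.5187 -0.2209  0.1476] [-1.64  0.62  4.18]
11.875 [ 0.5187 -0.2209  0.1476] [-2.29 -0.27  2.4 ]
11.925 [ 0.5187 -0.2209  0.1476] [-0.56  0.59  3.47]
11.975 [ 0.5187 -0.2209  0.1476] [-1.29  0.8   4.09]
12.025 [ 0.5187 -0.2209  0.1476] [-0.3   0.07  3.99]
12.075 [ 0.5187 -0.2209  0.1476] [-1.32  0.6   4.01]
12.125 [ 0.5186 -0.2209  0.1475] [-0.58  0.27  5.17]
side 64 y0,z0 mm [-2.5  0.7] tilt,twist deg [17.49  0.5 ] res 0.000744842323318189
  no twist [-2.1  0.3] 18.06
scene few 0
```

View pics/f.png

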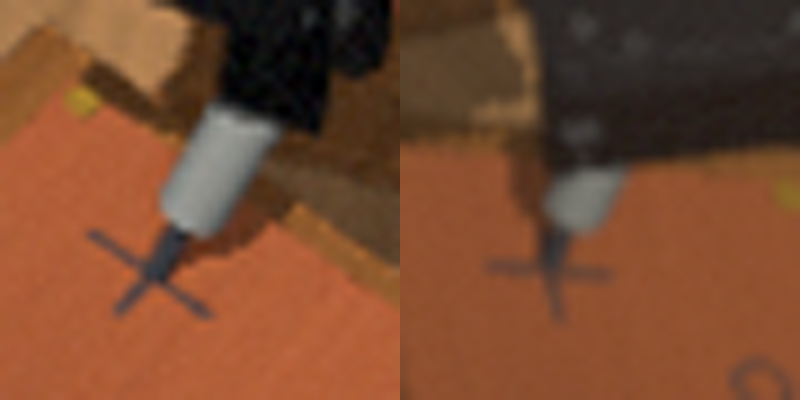

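Tip sits on the crossing in both views, and the nose is visibly shortened. One averaged check of force and tilt before handing in.

Run:
```python
from fit import *
F=[]
for i in range(6):
    fit(); F.append(monitor.get_obs()['force'])
print(np.mean(F,0),np.std(F,0))
o=monitor.get_obs();print(o['time_s'],o['tool_pos'],rot(o['tool_rot']).round(3).tolist())
```

```text
side 67 y0,z0 mm [ 1.1 -0.3] tilt,twist deg [21.51 -0.29] res 0.0008225314965383982
  no twist [ 0.8 -0.1] 21.17
scene 33 y0,z0 mm [ 2.3 -0.2] tilt,twist deg [24.43  1.63] res 0.0009112641103349547
  no twist [ 1.5 -1.7] 23.61
side 87 y0,z0 mm [0.1 0. ] tilt,twist deg [20.49 -0.11] res 0.0008634336618744767
  no twist [0.1 0.1] 20.46
scene 32 y0,z0 mm [-5.2 -0.2] tilt,twist deg [17.64  1.57] res 0.000900096349022988
  no twist [-6.2 -1.6] 16.57
side few 0
scene 21 y0,z0 mm [-63.7  -0.8] tilt,twist deg [-40.89   0.22] res 0.001007414241237238
  no twist [-63.6  -1.1] -40.82
side 88 y0,z0 mm [-1.4  2.3] tilt,twist deg [19.09  2.73] res 0.0008102147423059216
  no twist [-0.2  0.3] 20.67
scene 36 y0,z0 mm [-1.5  0.9] tilt,twist deg [21.24  1.99] res 0.0009647132979549818
  no twist [-3.3 -0.9] 19.37
side 88 y0,z0 mm [-0.4 -1.2] tilt,twist deg [20.1  -1.71] res 0.0008166108672774826
  no twist [-1.4  0.1] 18.96
scene few 0
side 84 y0,z0 mm [ 1.9 -0. ] tilt,twist deg [22.89 -0.39] res 0.0007944948938622033
  no twist [1.6 0.3] 22.62
scene 25 y0,z0 mm [-1.2 -4.7] tilt,twist deg [21.54 -3.71] res 0.0011751776487098663
  no twist [-0.  -1.3] 22.79
[-0.96961629  0.40271181  4.04477821] [0.30433355 0.21445824 0.67082239]
13.625 [ 0.51860886 -0.22088597  0.14750885] [[0.0, -0.928, 0.371], [-0.0, 0.371, 0.928], [-1.0, -0.0, -0.0]]
```

```bash
python3 -c "
from cell import env
print(env.sign_off())"
```

```text
the job is handed in; nothing more can be done
None
```

The punch is on the scribed cross of the larger work, held pressed at 45 N grip, and I have handed the job in. No verdict was given. The last robot time I read was 13.6 s.

I drew the punch out of the end well. The tool can only point straight down, so I leaned the punch about 20° in the jaws by pushing its nose against the well's rim.

**Last checks:**
- **Position:** the tip sat on the crossing in both the side and scene pictures, clear of the ring. I'd trust this to about 1–2 mm.
- **Squareness:** most usable tilt fits put the lean at about 19–23°, averaging about 20.5° against the slope of 20°. The scene camera's fits were poor, ranging from 17° to 24° with one clearly wrong.
- **Press depth:** the estimates disagree somewhat. Force gave about 5.8 N, or 6.6 mm. Arm position and the nose length in the pictures both gave about 5 mm. All are near the half-way 6 mm and well short of the 12 mm snap point.
- **Other things in the scene:** I did not touch the bowl. The other two punches still looked in place when I lifted the spring punch out, but I did not check them again at the end.

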